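Pack the wax cake into its hinged case

ROBOT

A 6-joint arm with a two-finger parallel gripper is mounted at the origin on a cart in front of the work surface, level with it; the furniture and walls round the work are solid. World frame = base frame: x ahead of the robot, y to its left, z up, the work surface at z = 0. Lengths are in m, angles in rad, forces in N, time in s.
With the tool pointing down it reaches from about 0.4 to 0.825 m from the base axis. Payload 7 kg.
Tool frame: the origin (TCP) lies on the centre line of the jaws, within the pads' length; the fingertips stand 17 mm ahead of it and the grasp point (between the pads) lies 2 mm behind it; z points along the fingers, y is the line along which they close (so a half turn about z gives the same grasp; the last joint's range is limited). The gripper opens to 88 mm and grips with 3 to 60 N. Pads are 19 mm wide; open, the fingers measure 130 mm over their backs; the gripper's body (78 mm by 193 mm) begins 47 mm behind the grasp point.
Start: joints at [1.575, 0.359, 0.012, 0, -1.224, -0.288], TCP at [0.189, 0.648, 0.244] pointing down, gripper open.
Joint ranges: [-3.07, 3.07], [-1.43, 2.12], [-1.02, 1.25], [-3.03, 1.67], [-3.05, -0], [-3.03, 3.03]. Speed limits (rad/s): [2.39, 2.39, 3.01, 3.14, 3.14, 3.14].

INTERFACE

Orientations are given as a 3x3 rotation matrix whose columns are the frame's x, y, z axes.
In Python, from workcell import env gives the robot as it stands. The module is installed in compiled form; this text tells all that it offers.
- The arm moves only by the tool send_rows, never from a script. Its argument "series" is a list of rows, each a list of 3 entries, a list of its own where there are three numbers: the shift along the tool's x, y, z in cm, then the turn, a rotation vector about the tool's x, y, z in rad, then the finger opening in cm, from 0 to 8.76. In form: [[[x, y, z], [ax, ay, az], claw], ...]. A call has exactly 10 rows; each row is the pose to reach, as a shift and turn from the pose commanded when the call began, along the tool's axes at that moment; what a row does not reach only later rows make up. A row lasts 1/12 s, in which the tool goes at most 41.7 mm and 7.16 degrees, less where a joint would pass 70% of its speed; a pose out of reach is approached as far as the arm can. A call with a gripper value outside its range is refused whole. The fingers move at their own pace and stop on an object; "newtons" is the grip in N (left out, the last holds). Time passes only in rows, so rows that repeat a pose let the fingers close, or fill a call up. It gives the time, the measured TCP pose, the force, the opening and the grip force at its end, in the units of the state.
- env.observe(): the state, without advancing time (a new reading comes with each control period).
- env.camera(name): name is "side" or "top"; returns a dict with "img" (384x512x3 uint8, red, green, blue), "range_z" (384x512 float32, m along the optical axis (not along the pixel's ray), 0 where there is no reading), "fx", "fy", "cx", "cy" (pixels), "k1" (the pictures are not rectified: a ray, as slopes to the right and down, at radius r is drawn at 1 + k1 r^2 times it, then the intrinsics apply), "R" (3x3) and "t" (3): a world point X has camera coordinates R X + t. Camera axes: x right, y down, z forward; pixel columns grow to the right and rows downward; lengths in m; the calibration is good to about 2 mm. A picture is of the moment at which its call begins.
- env.finish_job(): hands the job in; it is judged then, once.
The state is a dict: "clock": time; "joint_pos": joint angles; "qvel": joint speeds; "joint_torque": joint torques, N m; "ee_pos": TCP position; "ee_rot": TCP orientation; "contact_force": force on the tool from outside, world axes, zero at the start; "torque": the same for the moment, N m; "gripper_width": finger opening in m; "gripper_force": force on a finger pad.
Only numpy, scipy, OpenCV 4.12 (cv2) and the standard library are available. Lean on these libraries where they do the work, as an engineer would, in place of code of your own. Each camera call takes 0.05 s, during which the arm holds its last target. There are 200 camera calls.

TASK

Pack the plain round cake of beeswax for dispatch: lay it flat in the bottom half of the open hinged wooden case, swing the top half over and press it fully shut so that the two halves meet edge to edge all round. Then lift the shut case and set it down upright and still shut in the slatted crate, lowering it to the crate's floor instead of letting it fall in, and leave everything else where it lies.

Things in the scene. Friction and masses are not known exactly. Their poses are not given: they have to be found in the camera images.
- wax: round cake of beeswax, a plain smooth disc without a lid, 49 mm across, 18 mm high, about 30 g, lying flat. Origin: centre of its underside; z up. It lies in a row with a tin and a spool, in any order.
- case: loose hinged case of brown wood, brass hinges, 62x62 mm, 0.2 kg, top half standing open. Origin: centre of the bottom half's underside; z up; +x towards the hinge side, y along the hinge. Bottom half 11 mm high, floor 3 mm, walls 3.5 mm, recess 55x55 mm, 8 mm deep: the wax in it stands 10 mm above the rim. Shut it is 26 mm high; the plain sides at +y and -y, 62 mm apart, can be gripped.
- case_hinge (a point): middle of the hinge axis, fixed to the case's bottom half: at x = +31 mm, y = 0, z = 11 mm in the case's frame. The axis runs along the case's y.
- case_lid (a joint): angle of the top half about the hinge: 0 = shut, rims meeting; pi/2 = standing upright; grows as it opens, to 2.15 at most (leaning back beyond the hinge). A stiff hinge: it stays where it is left (about 0.03 N m).
- lid_front (a point): middle of the top half's front rim edge, 62 mm from the hinge axis; turns with the lid. Just there a brass thumb lip, 16 mm wide and 4 mm thick, juts 7 mm out from the front wall. The top half is 15 mm high (rim to outer face), its recess 55x55 mm and 12 mm deep.
- crate: fixed open crate with slatted sides, light wood, outside 220 mm (its x) by 190 mm (its y), 50 mm high, walls 6 mm. Origin: centre of its underside.
- crate_in (a point): centre of the crate's inner floor (6 mm above the bench)
- tin: round rivet tin, 55 mm across, 26 mm high, flat lid; a bystander. Origin: centre of its underside.
- flat_spool: flat spool of waxed thread lying down, about 50 mm across, 20 mm high; a bystander. Origin: centre of its underside.
- cord_ring: flat ring of cord, 52x60 mm, 13 mm high; a bystander. Origin: centre of its underside.
- paper_clip: small spring clip, 32x23 mm, 37 mm high; a bystander. Origin: centre of its underside.
- slicker: turned wooden edge slicker standing up, 34 mm across, 54 mm high; a bystander. Origin: centre of its underside.
- bottle: small bottle with a screw cap, 34 mm across, 74 mm high; a bystander. Origin: centre of its underside.
- folder: flat bone folder, 24x126 mm, 9 mm high; a bystander. Origin: centre of its underside.
Not all that is in view belongs to the job. What is meant by the wax is not black, red or turquoise, and is the smaller of those in its own colour.

How it is judged:
On the way, in this order (a step that is already met when the one before it is completed fails the run):
1. the wax lies flat in the bottom half's recess, let go, the lid still open (x of wax in the frame of case between -0.008 and 0.008 m and y of wax in the frame of case between -0.008 and 0.008 m and z of wax in the frame of case between -0.002 and 0.007 m and value of joint case_lid above 1 rad and contact force between the fingers and wax below 0.1 N and angle between the z axis of wax and the z axis of case, either way round below 0.12 rad), for 0.2 s.
2. the case is shut on the wax, rims together, still standing on the bench (x of wax in the frame of case between -0.008 and 0.008 m and y of wax in the frame of case between -0.008 and 0.008 m and z of wax in the frame of case between -0.002 and 0.007 m and value of joint case_lid below 0.04 rad and height (world z) of case below 0.006 m), for 0.3 s.
3. the shut case is lifted off the bench with the wax in it (x of wax in the frame of case between -0.008 and 0.008 m and y of wax in the frame of case between -0.008 and 0.008 m and z of wax in the frame of case between -0.002 and 0.007 m and value of joint case_lid below 0.04 rad and height (world z) of case above 0.03 m), for 0.1 s.
At the end, for the whole second after the job is handed in: The wax is in the case's recess (within 8 mm of its centre, underside 3 mm above the case's underside, +4/-5 mm), the lid is within 0.04 rad of shut, and the case stands on the crate's floor inside its walls, upright within 0.1 rad and at rest (x of wax in the frame of case between -0.008 and 0.008 m and y of wax in the frame of case between -0.008 and 0.008 m and z of wax in the frame of case between -0.002 and 0.007 m and value of joint case_lid below 0.04 rad and x of case in the frame of crate between -0.085 and 0.085 m and y of case in the frame of crate between -0.07 and 0.07 m and z of case in the frame of crate between 0.002 and 0.012 m and angle between case's own z axis and vertical below 0.1 rad and linear speed of case below 0.02 m/s); the robot touches nothing.
It fails at once if the case is let fall into the crate (falls faster than 0.8 m/s untouched, over or in the crate) (horizontal distance between case and crate below 0.13 m and linear speed of case above 0.8 m/s and contact force between the fingers and case below 0.1 N).
It fails at once if a bystander is moved more than 30 mm (distance of any of tin, flat_spool, cord_ring, paper_clip, slicker, bottle, folder from where it was at the start of the episode above 0.03 m).
It also fails if it takes over 64 s, if anything falls off the work surface, if the arm or the gripper's body presses on something with over 40 N, if the wrist force passes 120 N, or if a joint passes its speed limit or range.

## Working session

There is one attempt and no reset: what is moved stays moved. The work goes in short steps, Python scripts to look and compute and a tool call to move; the robot and the scene stay as the last step left them, time stands still between calls to the robot, and variables do not carry over. Pictures are saved under pics/ and viewed, at most 10 in all, crops included, and the job is handed in when it is done.

Besides the shell and the picture viewer there is one more tool, called after "Emit:" as a command line: name --argument value ..., lists and objects as JSON in quotes. send_rows: Moves the arm, as the interface text tells. Its arguments: {"type":"object","properties":{"series":{"type":"array","items":{"type":"array"}},"newtons":{"type":"number"}},"required":["series"]}

```bash
mkdir -p pics; cat > h.py <<'E'
import numpy as np, cv2
from workcell import env
def cloud(c):
    v,u=np.mgrid[0:384,0:512]
    K=np.array([[c['fx'],0,c['cx']],[0,c['fy'],c['cy']],[0,0,1.]])
    p=cv2.undistortPoints(np.stack([u,v],-1).reshape(-1,1,2).astype(float),K,np.array([c['k1'],0,0,0,0.])).reshape(384,512,2)
    z=c['range_z']; X=np.dstack([p*z[...,None],z])
    W=(X-np.array(c['t']))@np.array(c['R'])
    W[z==0]=np.nan
    return W
def toolmove(target):
    s=env.observe(); R=np.array(s['ee_rot']); return R.T@(np.array(target)-np.array(s['ee_pos']))*100
E
python3 - <<'E'
from h import *
for n in ('top','side'):
    c=env.camera(n); np.savez(n+'.npz',**{k:np.array(v) for k,v in c.items()})
    cv2.imwrite(f'pics/{n}0.png',cv2.resize(c['img'][...,::-1],(800,600),interpolation=cv2.INTER_CUBIC))
    print(n,c['fx'],c['k1'],-np.array(c['R']).T@c['t'],np.round(c['R'],2).tolist())
s=env.observe();print(s['ee_pos'],np.round(s['ee_rot'],3).tolist(),s['gripper_width'],s['clock'])
E
```

```text
top 468.39374226848383 0.030393399514086306 [0.42804564 0.15675148 1.17100794] [[0.01, -1.0, 0.02], [-0.99, -0.01, -0.1], [0.1, -0.02, -0.99]]
side 399.3194813325885 -0.014643076079160716 [ 0.47461085 -0.65728484  0.36662791] [[0.99, -0.11, -0.02], [-0.06, -0.37, -0.93], [0.09, 0.92, -0.38]]
[0.18892211 0.6475896  0.24271051] [[0.96, -0.28, -0.0], [-0.28, -0.96, -0.001], [0.0, 0.002, -1.0]] 0.08770089586703539 0.1
```

View pics/top0.png

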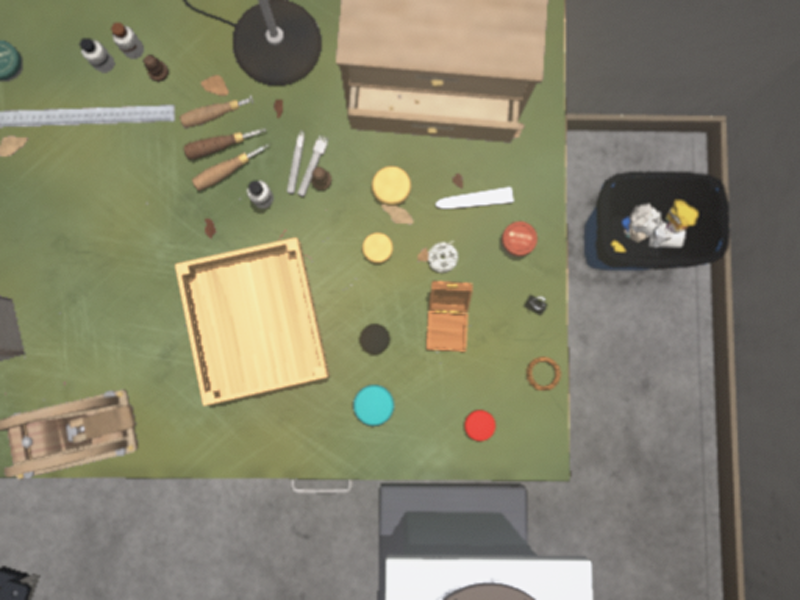

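View pics/side0.png

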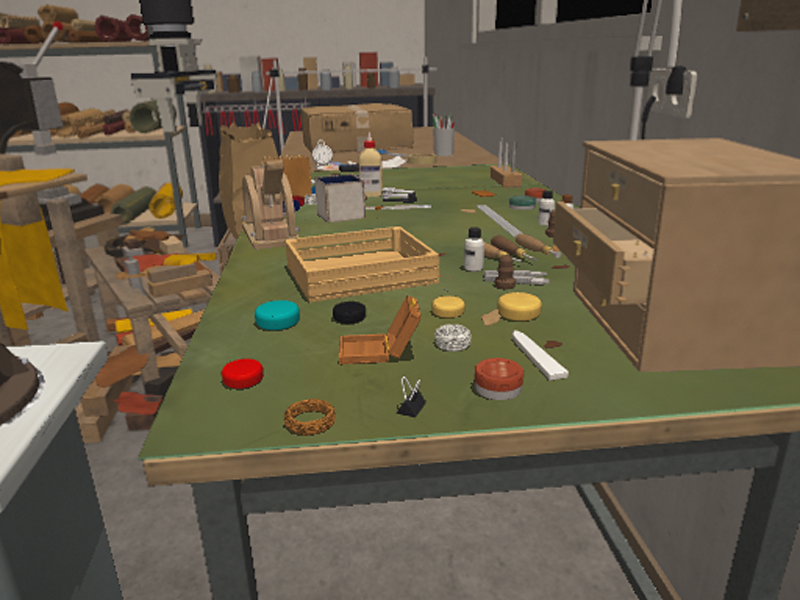

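Top view (800x600 px): there are two yellow discs, a large one at (391,185) and a small one at (377,248), plus black (375,339), turquoise (373,405) and red (480,425) discs. The tin is at (519,239), the spool at (443,257), the open case at (448,318) with its hinge on the far side, and the crate at (250,322). The small yellow disc fits: it isn't an excluded colour, it's the smaller of the yellow pair, and it lies in the row with the spool and tin.

```bash
python3 - <<'E'
from h import *
c=dict(np.load('top.npz')); img=c['img']; W=cloud(c)
cv2.imwrite('pics/crop1.png',cv2.resize(img[90:260,205:375][...,::-1],(600,600),interpolation=cv2.INTER_CUBIC))
hsv=cv2.cvtColor(img,cv2.COLOR_RGB2HSV)
print('hsv wax',hsv[159,241],hsv[119,250],'case',hsv[212,287],'bench',hsv[250,270], 'crate',hsv[215,160])
x,y,z=W[...,0],W[...,1],W[...,2]
def blob(u,v,r,zmin,zmax):
    m=np.zeros(z.shape,bool); m[v-r:v+r,u-r:u+r]=1
    m&=(z>zmin)&(z<zmax); P=W[m]
    rc=cv2.minAreaRect(P[:,:2].astype(np.float32)*1000)
    return len(P),np.round(P.mean(0),4),np.round(np.nanmedian(P[:,2]),4),[np.round(q,1) for q in rc]
print('wax',blob(241,159,14,.008,.04)); print('big',blob(250,119,17,.008,.04))
print('spool',blob(283,164,14,.008,.04)); print('tin',blob(332,153,15,.01,.04))
print('case all',blob(287,203,28,.006,.2));print('case bottom',blob(286,213,16,.001,.02));print('lid',blob(287,190,16,.03,.12))
print('crate',blob(160,206,62,.035,.06)); print('cratefloor',blob(160,206,20,-.01,.02)); print('bottle',blob(165,124,12,.03,.1));print('bench',np.nanmedian(z[230:245,260:300]))
c=dict(np.load('side.npz')); W=cloud(c);x,y,z=W[...,0],W[...,1],W[...,2]
print('side wax',blob(287,196,16,.014,.04)); print('side case',blob(243,213,35,.006,.2));print('lid',blob(258,208,25,.03,.12))
E
```

```text
hsv wax [ 24 107 243] [ 24 106 243] case [ 12 138 214] bench [ 35  80 147] crate [ 23  83 244]
wax (292, array([0.6342, 0.181 , 0.0178]), np.float64(0.018), [array([634.7, 180.8]), array([48. , 45.1]), np.float64(0.8)])
big (496, array([0.7339, 0.1604, 0.0227]), np.float64(0.0231), [array([734. , 159.5]), array([61.6, 60.5]), np.float64(0.3)])
spool (271, array([0.6206, 0.0768, 0.0189]), np.float64(0.0192), [array([620.9,  76.5]), array([45.8, 44.8]), np.float64(64.5)])
tin (400, array([ 0.6507, -0.0446,  0.0251]), np.float64(0.0254), [array([651.6, -45.2]), array([54.6, 54.6]), np.float64(84.3)])
case all (693, array([0.5404, 0.066 , 0.0279]), np.float64(0.0164), [array([521.4,  62.4]), array([109.6, 118.2]), np.float64(61.0)])
case bottom (730, array([0.5035, 0.0674, 0.0059]), np.float64(0.0043), [array([501.3,  67.8]), array([77.6, 77.7]), np.float64(0.6)])
lid (249, array([0.5644, 0.0656, 0.0538]), np.float64(0.0602), [array([560.9,  66.1]), array([61.7, 29.9]), np.float64(88.1)])
crate (1228, array([0.5173, 0.379 , 0.0485]), np.float64(0.0496), [array([514. , 372.2]), array([220.8, 190.6]), np.float64(13.5)])
cratefloor (1595, array([0.5146, 0.3811, 0.0063]), np.float64(0.0063), [array([514.9, 381.2]), array([97.8, 99. ]), np.float64(0.9)])
bottle (182, array([0.7106, 0.364 , 0.0582]), np.float64(0.0558), [array([712.3, 365.5]), array([28. , 33.2]), np.float64(28.3)])
bench 0.00025448557169305535
side wax (223, array([0.6286, 0.1464, 0.0182]), np.float64(0.0183), [array([627.3, 139. ]), array([130.2,  45.8]), np.float64(80.8)])
side case (1405, array([0.5228, 0.1425, 0.0229]), np.float64(0.0175), [array([512.2, 127.6]), array([403.6, 177.8]), np.float64(80.8)])
lid (304, array([0.5588, 0.0585, 0.05  ]), np.float64(0.0493), [array([558.2,  64.9]), array([67.2, 31.2]), np.float64(86.1)])
```

View pics/crop1.png

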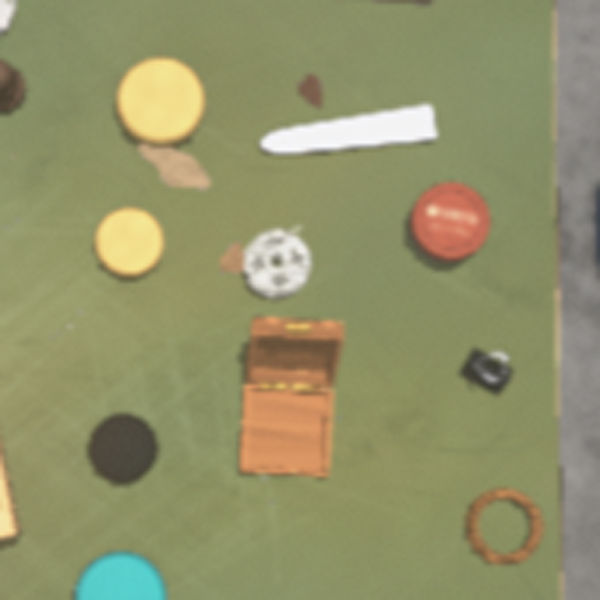

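The crop confirms the target: the small yellow disc at crop (130,242) is plain, clearly smaller than the other yellow disc, and in line with the spool and tin. Next I'll get the case's exact pose and the first move.

```bash
cat >> h.py <<'E'
def casemask(c):
    hsv=cv2.cvtColor(c['img'],cv2.COLOR_RGB2HSV); return (hsv[...,0]<21)&(hsv[...,0]>4)&(hsv[...,1]>115)
E
python3 - <<'E'
from h import *
for n in ('top','side'):
    c=dict(np.load(n+'.npz')); W=cloud(c); m=casemask(c)&(abs(W[...,0]-.53)<.09)&(abs(W[...,1]-.065)<.06)
    P=W[m]; z=P[:,2]
    for lo,hi in ((.001,.016),(.0085,.014),(.03,.1)):
        q=P[(z>lo)&(z<hi)]; rc=cv2.minAreaRect(q[:,:2].astype(np.float32)*1000); print(n,lo,len(q),[np.round(a,1) for a in rc])
    print('zmax',np.sort(z)[-8:].round(4))
    # x-z profile in lid
    for a in np.arange(.44,.61,.01):
        s=(P[:,0]>=a)&(P[:,0]<a+.01)
        if s.any(): print(round(a,2),s.sum(),np.percentile(z[s],[2,50,98]).round(3),'y',np.percentile(P[s,1],[1,99]).round(4))
E
```

```text
top 0.001 689 [array([512.5,  66.9]), array([64.2, 80.3]), np.float64(87.4)]
top 0.0085 217 [array([511.5,  68. ]), array([61.6, 78.4]), np.float64(86.4)]
top 0.03 177 [array([560.6,  65.5]), array([60.6, 29.3]), np.float64(88.1)]
zmax [0.0694 0.0698 0.0712 0.0714 0.0722 0.0723 0.0726 0.0753]
0.47 80 [-0.     0.009  0.015] y [0.0389 0.0993]
0.48 106 [-0.002  0.004  0.012] y [0.036  0.0993]
0.49 102 [-0.002  0.004  0.012] y [0.0363 0.0993]
0.5 102 [-0.001  0.003  0.012] y [0.0362 0.0971]
0.51 97 [-0.001  0.004  0.013] y [0.0371 0.0971]
0.52 102 [-0.002  0.003  0.012] y [0.037  0.0972]
0.53 103 [-0.001  0.012  0.017] y [0.0377 0.0971]
0.54 101 [0.006 0.012 0.038] y [0.0378 0.0958]
0.55 84 [0.014 0.023 0.058] y [0.0367 0.0945]
0.56 106 [0.038 0.065 0.072] y [0.0353 0.0955]
0.57 50 [0.057 0.061 0.064] y [0.0365 0.0954]
side 0.001 655 [array([510.3,  77.8]), array([86.6, 78.5]), np.float64(87.7)]
side 0.0085 228 [array([509.9,  67.9]), array([65.6, 78.6]), np.float64(87.5)]
side 0.03 302 [array([558.2,  64.9]), array([67.2, 31.2]), np.float64(86.1)]
zmax [0.0689 0.069  0.0697 0.0702 0.0704 0.0711 0.0712 0.0717]
0.46 4 [0.001 0.005 0.008] y [0.039  0.0418]
0.47 89 [0.001 0.006 0.012] y [0.0367 0.1022]
0.48 92 [0.001 0.004 0.012] y [0.0366 0.1222]
0.49 92 [0.001 0.004 0.012] y [0.0364 0.101 ]
0.5 94 [-0.     0.004  0.012] y [0.0359 0.0984]
0.51 90 [0.002 0.004 0.012] y [0.0353 0.097 ]
0.52 95 [0.001 0.005 0.012] y [0.0344 0.0962]
0.53 88 [0.003 0.013 0.024] y [0.034  0.0953]
0.54 136 [0.008 0.022 0.041] y [0.0328 0.0969]
0.55 161 [0.019 0.04  0.064] y [0.0329 0.0963]
0.56 122 [0.038 0.062 0.071] y [0.0331 0.0948]
0.57 18 [0.059 0.06  0.062] y [0.0365 0.0958]
```

Emit:
send_rows --series '[[[3.5,2,0],[0,0,-0.06],8.76],[[7,4,0],[0,0,-0.12],8.76],[[10.5,6,0],[0,0,-0.18],8.76],[[14,8,0],[0,0,-0.24],8.76],[[17.5,10.1,0],[0,0,-0.24],8.76],[[21,12.1,1],[0,0,-0.24],8.76],[[24.5,14.1,2],[0,0,-0.24],8.76],[[28,16.1,3],[0,0,-0.24],8.76],[[31.5,18.1,4],[0,0,-0.24],8.76],[[35,20.2,5],[0,0,-0.24],8.76]]' --newtons 15

```text
clock: 0.93
ee_pos: [0.4691, 0.3546, 0.1931]
ee_rot: [[0.999, -0.044, -0.0], [-0.044, -0.999, -0.0], [-0.0, 0.0, -1.0]]
contact_force: [0.7, 0.2, -0.7]
gripper_width: 0.0876
gripper_force: 0.0
```

```bash
python3 - <<'E'
from h import *
s=env.observe();print(s['ee_pos'],np.round(s['ee_rot'],4).tolist(),s['clock'])
print(toolmove([.635,.181,.0275]))
E
```

```text
[0.4691002  0.3546406  0.19310233] [[0.9991, -0.0435, -0.0002], [-0.0435, -0.9991, -0.0], [-0.0002, 0.0, -1.0]] 0.9333
[17.3324517  16.62502982 16.55819592]
```

Emit:
send_rows --series '[[[2.8,2.7,1],[0,0,0],8.76],[[5.6,5.4,2],[0,0,0],8.76],[[8.4,8.1,3],[0,0,0],8.76],[[11.2,10.7,4],[0,0,0],8.76],[[14,13.4,5],[0,0,0],8.76],[[16.3,15.6,6.5],[0,0,0],8.76],[[17.3,16.6,8.5],[0,0,0],8.76],[[17.3,16.6,10.5],[0,0,0],8.76],[[17.3,16.6,10.5],[0,0,0],8.76],[[17.3,16.6,10.5],[0,0,0],8.76]]'

```text
clock: 1.77
ee_pos: [0.633, 0.1821, 0.0873]
ee_rot: [[0.999, -0.044, -0.003], [-0.044, -0.999, -0.002], [-0.003, 0.002, -1.0]]
contact_force: [0.6, -0.3, 0.3]
gripper_width: 0.0873
gripper_force: 0.0
```

```bash
python3 - <<'E'
from h import *
s=env.observe();print(s['ee_pos'],np.round(s['ee_rot'],4).tolist(),s['clock'],s['contact_force'])
print(toolmove([.635,.181,.0275]))
E
```

```text
[0.63298335 0.18212174 0.08733217] [[0.999, -0.0444, -0.0029], [-0.0444, -0.999, -0.0019], [-0.0028, 0.002, -1.0]] 1.7667 [ 0.64482761 -0.27563743  0.31475513]
[0.2234842  0.09116861 5.98279879]
```

Emit:
send_rows --series '[[[0.2,0.1,2],[0,0,0],8.76],[[0.2,0.1,4],[0,0,0],8.76],[[0.2,0.1,5.5],[0,0,0],8.76],[[0.2,0.1,6],[0,0,0],8.76],[[0.2,0.1,6],[0,0,0],4.3],[[0.2,0.1,6],[0,0,0],4.3],[[0.2,0.1,6],[0,0,0],4.3],[[0.2,0.1,6],[0,0,0],4.3],[[0.2,0.1,6],[0,0,0],4.3],[[0.2,0.1,6],[0,0,0],4.3]]' --newtons 15

```text
clock: 2.6
ee_pos: [0.6361, 0.182, 0.0294]
ee_rot: [[0.999, -0.044, 0.001], [-0.044, -0.999, 0.001], [0.001, -0.001, -1.0]]
contact_force: [1.1, 0.1, 1.1]
gripper_width: 0.0531
gripper_force: 0.0
```

Emit:
send_rows --series '[[[0,0,0.2],[0,0,0],4.3],[[0,0,0.2],[0,0,0],4.3],[[0,0,0.2],[0,0,0],4.3],[[0,0,0.2],[0,0,0],4.3],[[0,0,0.2],[0,0,0],4.3],[[0,0,0.2],[0,0,0],4.3],[[0,0,-1],[0,0,0],4.3],[[0,0,-3],[0,0,0],4.3],[[0,0,-6],[0,0,0],4.3],[[0,0,-6],[0,0,0],4.3]]'

```text
clock: 3.43
ee_pos: [0.6388, 0.183, 0.095]
ee_rot: [[0.999, -0.043, 0.008], [-0.043, -0.999, 0.003], [0.008, -0.003, -1.0]]
contact_force: [1.0, 0.4, 1.0]
gripper_width: 0.0482
gripper_force: 15.0
```

```bash
python3 - <<'E'
from h import *
c=env.camera('side'); W=cloud(c)
hsv=cv2.cvtColor(c['img'],cv2.COLOR_RGB2HSV)
cv2.imwrite('pics/grasp.png',cv2.resize(c['img'][130:260,190:390][...,::-1],(800,520),interpolation=cv2.INTER_CUBIC))
s=env.observe();print(s['ee_pos'],np.round(s['ee_rot'],4).tolist(),s['gripper_width'],s['gripper_force'])
m=(abs(hsv[...,0].astype(int)-24)<3)&(hsv[...,1]>90)&(abs(W[...,0]-.635)<.04)&(abs(W[...,1]-.18)<.04)
P=W[m];print(len(P),P.min(0),P.max(0),P.mean(0))
print(toolmove([.504,.068,.0305]))
E
```

```text
[0.63790416 0.18281194 0.09280729] [[0.999, -0.0432, 0.0059], [-0.0432, -0.9991, 0.0028], [0.0057, -0.0031, -1.0]] 0.04816789531336754 14.999788105487823
3 [0.62054296 0.16339151 0.06727509] [0.65112941 0.17091295 0.06963385] [0.63852601 0.1666843  0.06848056]
[-12.91697058  12.06845609   6.1194186 ]
```

View pics/grasp.png

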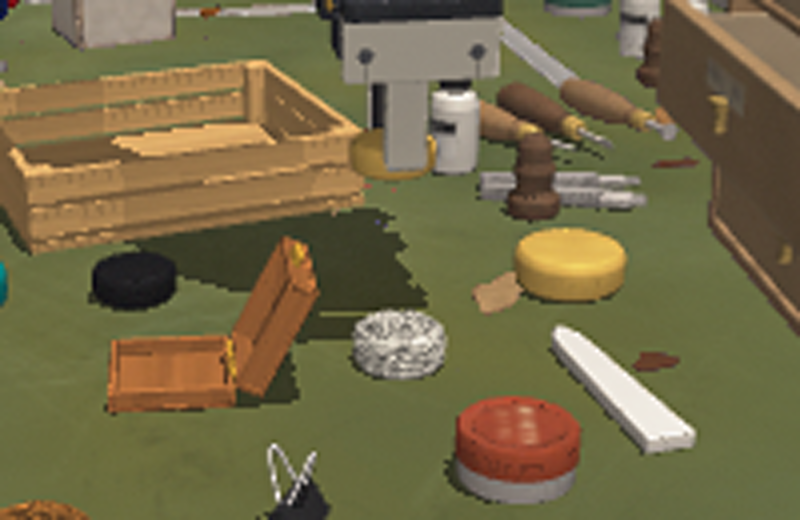

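The wax is held between the pads at crop (393,155), clear of the bench. I'll carry it past the lid's free side: first -x, then -y.

Emit:
send_rows --series '[[[-3,0,-1.5],[0,0,0],4.3],[[-6.5,0.5,-2],[0,0,0],4.3],[[-9.5,2,-2],[0,0,0],4.3],[[-11.5,4.5,-2],[0,0,0],4.3],[[-12.7,7.5,-1],[0,0,0],4.3],[[-12.7,10.5,0.5],[0,0,0],4.3],[[-12.7,12.1,2],[0,0,0],4.3],[[-12.7,12.1,2],[0,0,0],4.3],[[-12.7,12.1,2],[0,0,0],4.3],[[-12.7,12.1,2],[0,0,0],4.3]]'

```text
clock: 4.32
ee_pos: [0.504, 0.0667, 0.069]
ee_rot: [[0.999, -0.044, 0.0], [-0.044, -0.999, 0.0], [0.0, -0.0, -1.0]]
contact_force: [0.3, 0.1, 0.3]
gripper_width: 0.0481
gripper_force: 15.0
```

```bash
python3 - <<'E'
from h import *
c=env.camera('side'); W=cloud(c); hsv=cv2.cvtColor(c['img'],cv2.COLOR_RGB2HSV)
s=env.observe();print(s['ee_pos'],np.round(s['ee_rot'],4).tolist(),s['gripper_width'],s['gripper_force'])
cv2.imwrite('pics/hover.png',cv2.resize(c['img'][165:255,190:310][...,::-1],(800,600),interpolation=cv2.INTER_CUBIC))
m=(abs(hsv[...,0].astype(int)-24)<3)&(hsv[...,1]>90)&(abs(W[...,0]-.505)<.05)&(abs(W[...,1]-.068)<.05)&(W[...,2]>.03)
P=W[m]
if len(P): print(len(P),P.min(0),P.max(0)); 
v,u=np.nonzero(m); print(u.min(),u.max(),v.min(),v.max()) if len(u) else 0
print(toolmove([.505,.068,.0305]))
E
```

```text
[0.50424773 0.06711863 0.06915625] [[0.9991, -0.0435, 0.001], [-0.0435, -0.9991, 0.0004], [0.0009, -0.0004, -1.0]] 0.04800111399880307 14.999952614307404
8 [0.47831923 0.04645571 0.04142953] [0.52442847 0.08018161 0.05836706]
220 243 196 211
[ 0.06765703 -0.08971565  3.86572816]
```

View pics/hover.png

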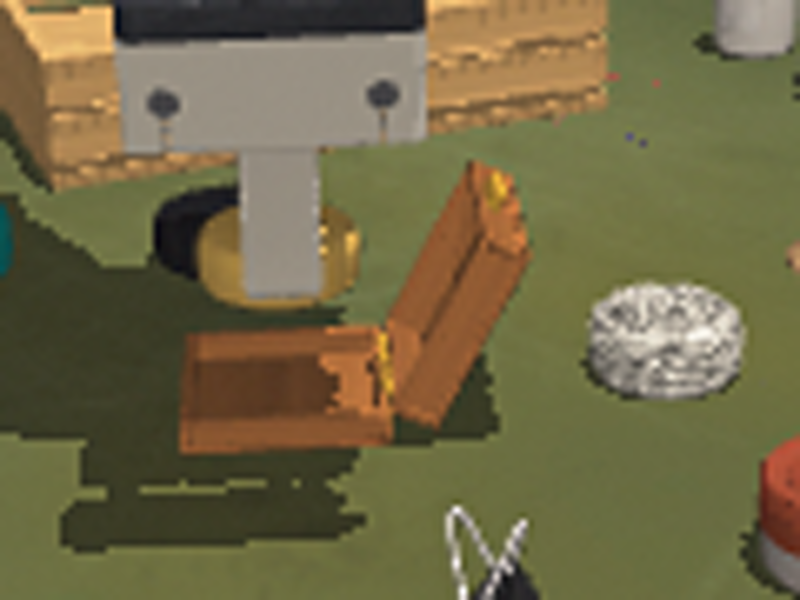

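```bash
cat >> h.py <<'E'
def proj(c,X):
    K=np.array([[c['fx'],0,c['cx']],[0,c['fy'],c['cy']],[0,0,1.]])
    return cv2.projectPoints(np.array(X,float).reshape(-1,1,3),cv2.Rodrigues(np.array(c['R']))[0],np.array(c['t'],float),K,np.array([c['k1'],0,0,0,0.]))[0].reshape(-1,2)
E
python3 - <<'E'
from h import *
c=dict(np.load('side.npz'))
a=np.radians(-2.5); R=np.array([[np.cos(a),-np.sin(a),0],[np.sin(a),np.cos(a),0],[0,0,1]])
q=R@np.array([[-31,-31,0],[31,-31,0],[-31,31,11],[-31,-31,11]]).T/1000
f=lambda p:(p-[190,165])*6.667
print('case',f(proj(c,q.T+[.503,.068,0])).round())
t=np.linspace(0,6.28,100)
for x in (.501,.503,.505):
    for zz in (.0385,):
        d=np.concatenate([np.c_[x+.0245*np.cos(t),.068+.0245*np.sin(t),0*t+zz+h] for h in (0,.018)])
        p=f(proj(c,d)); print(x,p.min(0).round(),p.max(0).round())
E
```

```text
case [[184. 455.]
 [396. 445.]
 [186. 331.]
 [182. 422.]]
0.501 [191. 200.] [359. 322.]
0.503 [198. 200.] [365. 322.]
0.505 [205. 199.] [372. 322.]
```

Hover picture: the wax spans crop 197–360 and the case 180–390. Against the projected models the wax sits about 0.3 mm from centred, so I'll lower it.

Emit:
send_rows --series '[[[0.1,-0.1,1],[0,0,0],4.3],[[0.1,-0.1,2],[0,0,0],4.3],[[0.1,-0.1,3],[0,0,0],4.3],[[0.1,-0.1,3.5],[0,0,0],4.3],[[0.1,-0.1,3.7],[0,0,0],4.3],[[0.1,-0.1,3.8],[0,0,0],4.3],[[0.1,-0.1,3.8],[0,0,0],4.3],[[0.1,-0.1,3.8],[0,0,0],4.3],[[0.1,-0.1,3.8],[0,0,0],4.3],[[0.1,-0.1,3.8],[0,0,0],4.3]]'

```text
clock: 5.2
ee_pos: [0.5037, 0.0673, 0.0306]
ee_rot: [[0.999, -0.044, -0.002], [-0.044, -0.999, -0.001], [-0.002, 0.001, -1.0]]
contact_force: [-4.4, 0.8, 8.0]
gripper_width: 0.0483
gripper_force: 15.0
```

Emit:
send_rows --series '[[[0,0,-0.1],[0,0,0],5.5],[[0,0,-0.1],[0,0,0],6.5],[[0,0,-0.1],[0,0,0],7.5],[[0,0,-0.1],[0,0,0],8],[[0,0,-0.2],[0,0,0],8],[[0,0,-0.2],[0,0,0],8],[[0,0,-2],[0,0,0],8],[[0,0,-4],[0,0,0],8],[[0,0,-7],[0,0,0],8],[[0,0,-10],[0,0,0],8]]'

```text
clock: 6.03
ee_pos: [0.504, 0.0671, 0.1312]
ee_rot: [[0.999, -0.044, -0.002], [-0.044, -0.999, -0.001], [-0.002, 0.001, -1.0]]
contact_force: [0.9, 0.3, -0.3]
gripper_width: 0.0802
gripper_force: 0.0
```

```bash
python3 - <<'E'
from h import *
c=env.camera('side'); s=env.observe();print(s['ee_pos'],s['gripper_width'],s['contact_force'])
cv2.imwrite('pics/placed.png',cv2.resize(c['img'][165:255,190:310][...,::-1],(800,600),interpolation=cv2.INTER_CUBIC))
E
```

```text
[0.50739714 0.06822968 0.13758038] 0.07987698325610462 [2.73886795 0.8377494  5.4688424 ]
```

View pics/placed.png

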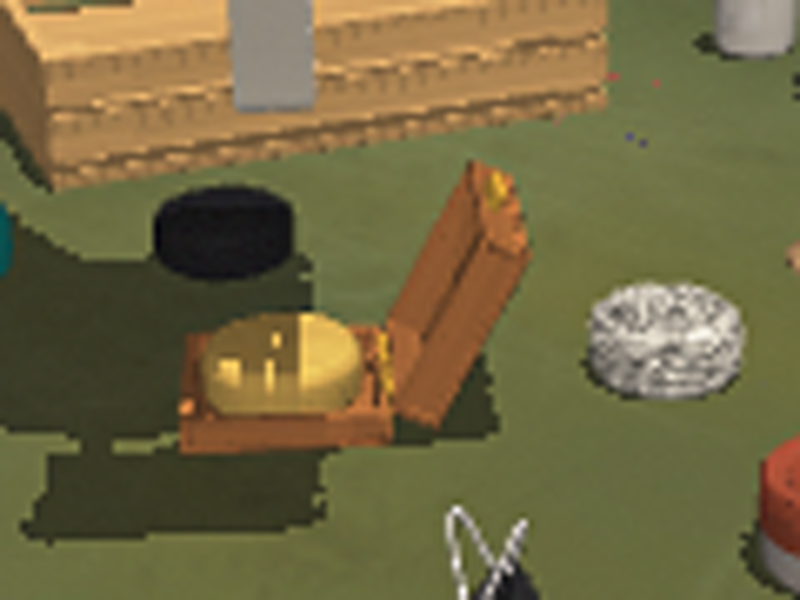

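The wax lies flat in the recess (crop 203–362, case 180–390) with the lid still open. Next I'll close the fingers and go behind the lid.

Emit:
send_rows --series '[[[2,0,0],[0,0,0],6],[[5,0,0],[0,0,0],3],[[8,-0.1,0],[0,0,0],0],[[9.8,-0.2,0],[0,0,0],0],[[9.8,-0.2,0],[0,0,0],0],[[9.8,-0.2,0],[0,0,0],0],[[9.8,-0.2,0],[0,0,0],0],[[9.8,-0.2,0],[0,0,0],0],[[9.8,-0.2,0],[0,0,0],0],[[9.8,-0.2,0],[0,0,0],0]]'

```text
clock: 6.92
ee_pos: [0.6022, 0.0653, 0.131]
ee_rot: [[0.999, -0.043, 0.0], [-0.043, -0.999, 0.0], [0.0, -0.0, -1.0]]
contact_force: [0.0, 0.6, 0.1]
gripper_width: 0.0191
gripper_force: 0.0
```

```bash
python3 - <<'E'
from h import *
s=env.observe();print(s['ee_pos'],s['gripper_width'],np.round(s['ee_rot'],4).tolist())
print(toolmove([.605,.066,.072]))
E
```

```text
[0.60215099 0.06526029 0.13101141] 0.01911180360524647 [[0.9991, -0.0434, 0.0004], [-0.0434, -0.9991, 0.0002], [0.0004, -0.0002, -1.0]]
[ 0.27925665 -0.08500322  5.90126245]
```

Emit:
send_rows --series '[[[0.2,0,2],[0,0,0],0],[[0.2,0,4],[0,0,0],0],[[0.2,0,5.9],[0,0,0],0],[[0.2,0,5.9],[0,0,0],0],[[-0.5,0,5.9],[0,0,0],0],[[-1.2,0,5.9],[0,0,0],0],[[-1.9,0,5.9],[0,0,0],0],[[-2.6,0,5.8],[0,0,0],0],[[-3.3,0,5.6],[0,0,0],0],[[-4,0,5.4],[0,0,0],0]]'

```text
clock: 7.75
ee_pos: [0.5642, 0.0678, 0.0795]
ee_rot: [[0.999, -0.043, 0.006], [-0.043, -0.999, 0.002], [0.006, -0.002, -1.0]]
contact_force: [0.4, 1.1, 0.5]
gripper_width: 0.0003
gripper_force: 0.4
```

```bash
python3 - <<'E'
from h import *
c=env.camera('side'); s=env.observe();print(s['ee_pos'],s['gripper_width'],s['contact_force'])
cv2.imwrite('pics/push.png',cv2.resize(c['img'][165:255,190:310][...,::-1],(800,600),interpolation=cv2.INTER_CUBIC))
E
```

```text
[0.56188535 0.06734008 0.07903646] 0.00026365310918607455 [-1.70604524  0.57273003 -0.77775392]
```

View pics/push.png

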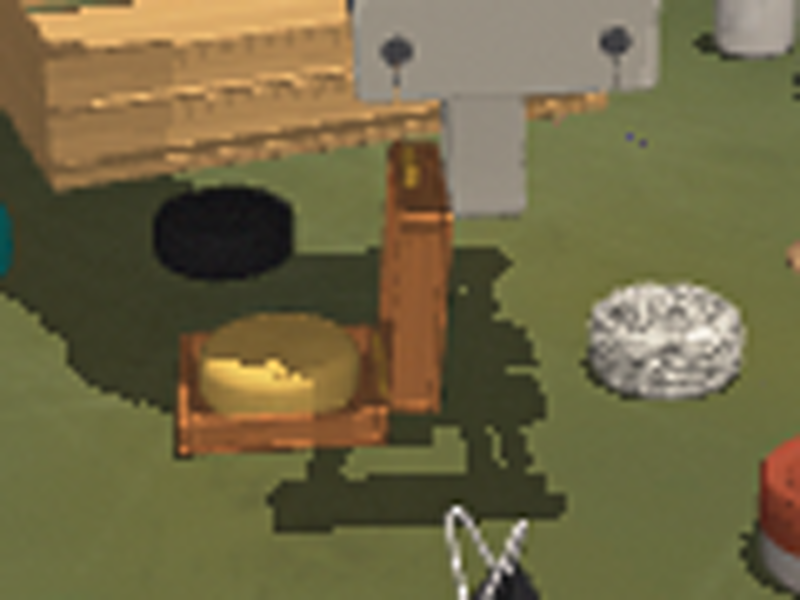

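The lid is now near upright (crop 380–450) and the case has hardly shifted. I'll carry on along the arc.

Emit:
send_rows --series '[[[-0.9,0,-0.2],[0,0,0],0],[[-2,0,-0.2],[0,0,0],0],[[-2.8,0,-0.1],[0,0,0],0],[[-3.5,0,0.1],[0,0,0],0],[[-4.2,0,0.5],[0,0,0],0],[[-4.8,0,0.9],[0,0,0],0],[[-5.4,0,1.4],[0,0,0],0],[[-5.9,0,2],[0,0,0],0],[[-6.3,0,2.6],[0,0,0],0],[[-6.6,0,3.1],[0,0,0],0]]'

```text
clock: 8.63
ee_pos: [0.496, 0.0697, 0.0447]
ee_rot: [[0.999, -0.044, -0.001], [-0.044, -0.999, -0.0], [-0.001, 0.0, -1.0]]
contact_force: [-0.4, -0.9, 0.7]
gripper_width: 0.0004
gripper_force: 0.1
```

```bash
python3 - <<'E'
from h import *
c=env.camera('side'); s=env.observe();print(s['ee_pos'],s['contact_force'])
cv2.imwrite('pics/shut.png',cv2.resize(c['img'][165:255,190:310][...,::-1],(800,600),interpolation=cv2.INTER_CUBIC))
E
```

```text
[0.49510617 0.06935108 0.04386532] [-0.71501555 -0.966208   -1.14086671]
```

View pics/shut.png

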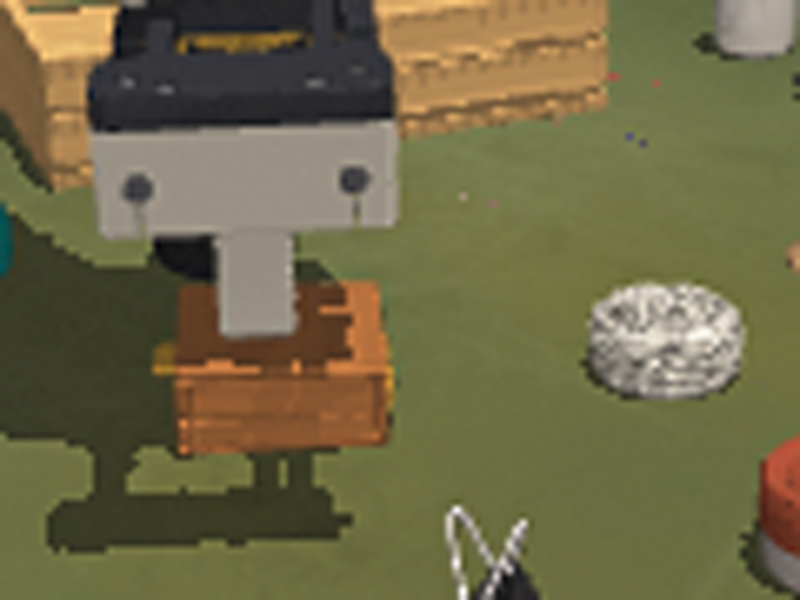

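The lid is down and nearly shut. I'll press on the front part.

Emit:
send_rows --series '[[[0,0,-0.3],[0,0,0],0],[[-0.6,0,-0.3],[0,0,0],0],[[-1,0,-0.2],[0,0,0],0],[[-1,0,0.1],[0,0,0],0],[[-1,0,0.3],[0,0,0],0],[[-1,0,0.4],[0,0,0],0],[[-1,0,0.4],[0,0,0],0],[[-1,0,0.4],[0,0,0],0],[[-1,0,0.4],[0,0,0],0],[[-1,0,0.4],[0,0,0],0]]'

```text
clock: 9.52
ee_pos: [0.4865, 0.0703, 0.0429]
ee_rot: [[0.999, -0.043, 0.0], [-0.043, -0.999, -0.0], [0.0, 0.0, -1.0]]
contact_force: [-8.6, 1.4, 20.3]
gripper_width: 0.0001
gripper_force: 10.1
```

Emit:
send_rows --series '[[[-1,0,0.4],[0,0,0],0],[[-1,0,0.2],[0,0,0],0],[[-1,0,-1],[0,0,0],0],[[-1,0,-3],[0,0,0],0],[[-1,0.0,-6],[0,0,0],2],[[-1,0,-8],[0,0,0],5],[[-1,0,-8],[0,0,0],8.7],[[-1,0,-8],[0,0,0],8.7],[[-1,0,-8],[0,0,0],8.7],[[-1,0,-8],[0,0,0],8.7]]'

```text
clock: 10.35
ee_pos: [0.4761, 0.0703, 0.1207]
ee_rot: [[0.999, -0.044, -0.002], [-0.044, -0.999, -0.001], [-0.001, 0.001, -1.0]]
contact_force: [0.3, 0.1, -0.1]
gripper_width: 0.0348
gripper_force: 0.0
```

```bash
python3 - <<'E'
from h import *
for n in ('side','top'):
    c=env.camera(n); W=cloud(c); m=casemask(c)&(abs(W[...,0]-.5)<.07)&(abs(W[...,1]-.068)<.06)
    P=W[m]; q=P[(P[:,2]>.02)&(P[:,2]<.04)]
    if len(q)<20: continue
    print(n,len(q),[np.round(a,1) for a in cv2.minAreaRect(q[:,:2].astype(np.float32)*1000)])
    for a in np.arange(.46,.54,.01):
        k=(q[:,0]>=a)&(q[:,0]<a+.01)
        if k.sum()>3: print(round(a,2),k.sum(),np.median(q[k,2]).round(4),q[k,1].min().round(4),q[k,1].max().round(4))
    if n=='side': cv2.imwrite('pics/case_shut.png',cv2.resize(c['img'][165:255,190:310][...,::-1],(800,600),interpolation=cv2.INTER_CUBIC))
s=env.observe();print(s['ee_pos'],s['gripper_width'])
E
```

```text
side 484 [array([498.7,  67.9]), array([65. , 61.8]), np.float64(88.2)]
0.46 16 0.0259 0.0395 0.09
0.47 77 0.026 0.0386 0.1006
0.48 80 0.0259 0.0379 0.1
0.49 78 0.0261 0.0355 0.0987
0.5 77 0.0262 0.0374 0.0988
0.51 80 0.026 0.0356 0.1
0.52 75 0.0259 0.0375 0.0997
[0.47621674 0.07035412 0.12067491] 0.04281210635519983
```

View pics/case_shut.png

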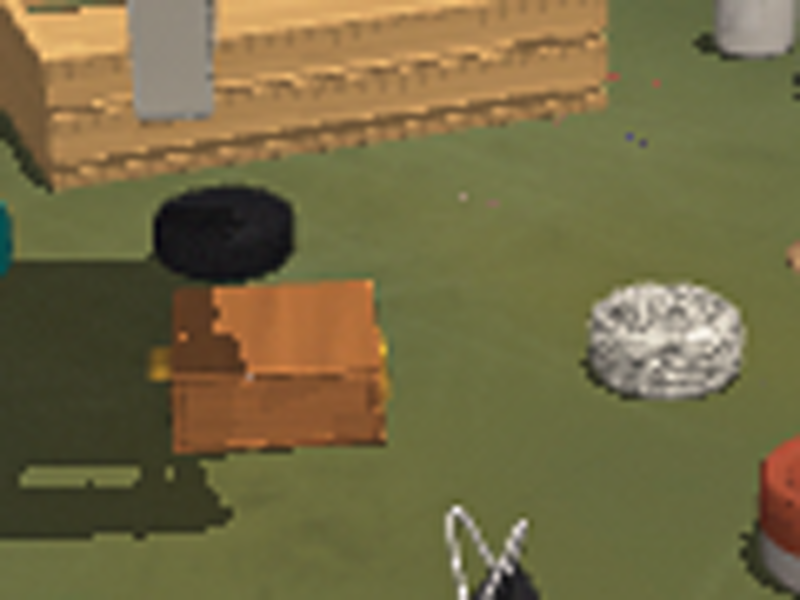

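The case is shut and its top is flat at 26 mm, with the centre near (0.4995, 0.0685). Now I'll straddle it with open fingers.

Emit:
send_rows --series '[[[1.2,0,0],[0,0,0],8.7],[[2.4,0.1,0],[0,0,0],8.7],[[2.4,0.1,0],[0,0,0],8.7],[[2.4,0.1,0],[0,0,0],8.7],[[2.4,0.1,0],[0,0,0],8.7],[[2.4,0.1,0],[0,0,0],8.7],[[2.4,0.1,2],[0,0,0],8.7],[[2.4,0.1,4],[0,0,0],8.7],[[2.4,0.1,5],[0,0,0],8.7],[[2.4,0.1,5],[0,0,0],8.7]]'

```text
clock: 11.28
ee_pos: [0.499, 0.0679, 0.0697]
ee_rot: [[0.999, -0.044, -0.004], [-0.044, -0.999, -0.002], [-0.004, 0.002, -1.0]]
contact_force: [-0.7, 0.8, 0.0]
gripper_width: 0.0868
gripper_force: 0.0
```

```bash
python3 - <<'E'
from h import *
s=env.observe();print(s['ee_pos'],s['gripper_width']);print(toolmove([.5,.0685,.0215]))
E
```

```text
[0.49901845 0.06791033 0.0696887 ] 0.08679848568842884
[ 0.11323548 -0.07261596  4.81835321]
```

Emit:
send_rows --series '[[[0,0,2],[0,0,0],8.7],[[0,0,4],[0,0,0],8.7],[[0,0,4.8],[0,0,0],8.7],[[0,0,4.9],[0,0,0],8.7],[[0,0,4.9],[0,0,0],5.5],[[0,0,4.9],[0,0,0],5.5],[[0,0,4.9],[0,0,0],5.5],[[0,0,4.9],[0,0,0],5.5],[[0,0,4.9],[0,0,0],5.5],[[0,0,4.9],[0,0,0],5.5]]' --newtons 25

```text
clock: 12.12
ee_pos: [0.5011, 0.0688, 0.0235]
ee_rot: [[0.999, -0.044, 0.001], [-0.044, -0.999, 0.001], [0.001, -0.001, -1.0]]
contact_force: [-0.8, 0.7, 6.2]
gripper_width: 0.062
gripper_force: 25.0
```

Emit:
send_rows --series '[[[0,0,0],[0,0,0],5.5],[[0,0,0],[0,0,0],5.5],[[0,0,0],[0,0,0],5.5],[[0,0,-0.5],[0,0,0],5.5],[[0,0,-1.5],[0,0,0],5.5],[[0,0,-3],[0,0,0],5.5],[[0,0,-5],[0,0,0],5.5],[[0,0,-7],[0,0,0],5.5],[[0,0,-9],[0,0,0],5.5],[[0,0,-11],[0,0,0],5.5]]'

```text
clock: 12.95
ee_pos: [0.5001, 0.0684, 0.1342]
ee_rot: [[0.999, -0.044, -0.0], [-0.044, -0.999, 0.0], [-0.0, -0.0, -1.0]]
contact_force: [0.1, 0.8, -3.3]
gripper_width: 0.0622
gripper_force: 25.0
```

```bash
python3 - <<'E'
from h import *
s=env.observe();print(s['ee_pos'],s['gripper_width'],s['contact_force']);print(toolmove([.516,.375,.11]))
c=env.camera('side'); W=cloud(c); m=casemask(c)&(abs(W[...,0]-.5)<.07)&(abs(W[...,1]-.068)<.06)&(W[...,2]>.04); P=W[m]
print(len(P),P.min(0),P.max(0))
cv2.imwrite('pics/lift.png',cv2.resize(c['img'][120:240,190:350][...,::-1],(800,600),interpolation=cv2.INTER_CUBIC))
E
```

```text
[0.50012485 0.06840832 0.13416049] 0.06222245569583304 [ 0.05682092  0.77666215 -3.31728568]
[  0.23922264 -30.69921512   2.41723769]
493 [0.46005068 0.03567827 0.11095479] [0.5319354  0.10161754 0.13777568]
```

View pics/lift.png

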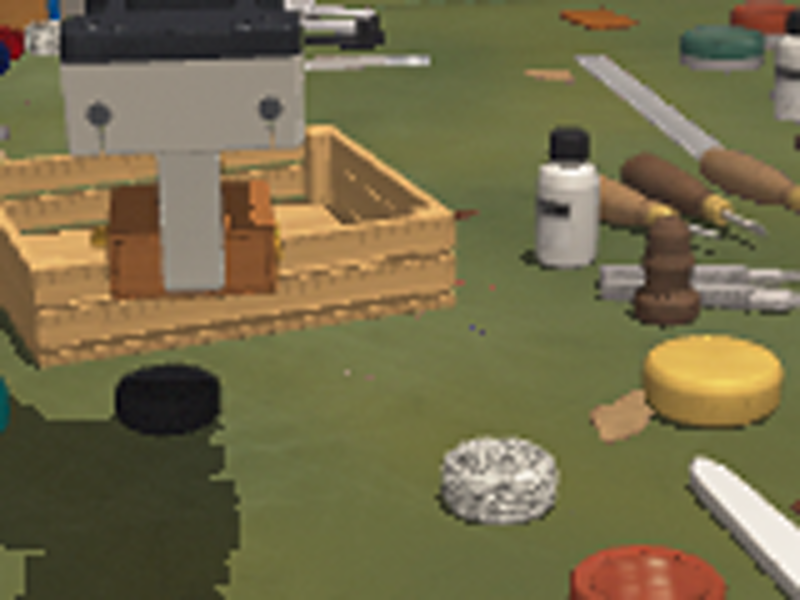

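The case hangs level and shut at crop (190,240), clear of the bench. I'll carry it over the crate.

Emit:
send_rows --series '[[[0.1,-2,0],[0,0,0],5.5],[[0.2,-5,0],[0,0,0],5.5],[[0.2,-9,0],[0,0,0],5.5],[[0.2,-13,0],[0,0,0],5.5],[[0.2,-17,0],[0,0,0],5.5],[[0.2,-21,0],[0,0,0],5.5],[[0.2,-25,0],[0,0,0],5.5],[[0.2,-28,0],[0,0,0],5.5],[[0.2,-30,0],[0,0,0],5.5],[[0.2,-30.6,0],[0,0,0],5.5]]'

```text
clock: 13.83
ee_pos: [0.5158, 0.3774, 0.1325]
ee_rot: [[0.999, -0.041, 0.0], [-0.041, -0.999, 0.0], [0.0, -0.0, -1.0]]
contact_force: [0.6, -0.2, -3.1]
gripper_width: 0.062
gripper_force: 25.0
```

```bash
python3 - <<'E'
from h import *
s=env.observe();print(s['ee_pos'],s['gripper_width'],s['contact_force']);print(toolmove([.516,.373,.0295]))
E
```

```text
[0.51575054 0.37740111 0.1325245 ] 0.061992621673238185 [ 0.64220076 -0.20367891 -3.14347032]
[ 0.04203311  0.44135215 10.30234089]
```

Emit:
send_rows --series '[[[0,0.2,1.5],[0,0,0],5.5],[[0,0.2,3.5],[0,0,0],5.5],[[0,0.2,5.5],[0,0,0],5.5],[[0,0.2,7],[0,0,0],5.5],[[0,0.2,8],[0,0,0],5.5],[[0,0.2,8.8],[0,0,0],5.5],[[0,0.2,9.4],[0,0,0],5.5],[[0,0.2,9.8],[0,0,0],5.5],[[0,0.2,10.1],[0,0,0],5.5],[[0,0.2,10.1],[0,0,0],5.5]]'

```text
clock: 14.67
ee_pos: [0.516, 0.3722, 0.0316]
ee_rot: [[0.999, -0.044, -0.0], [-0.044, -0.999, -0.0], [-0.0, 0.0, -1.0]]
contact_force: [-0.1, -0.6, -2.5]
gripper_width: 0.0615
gripper_force: 25.0
```

Emit:
send_rows --series '[[[0,0,0.1],[0,0,0],5.5],[[0,0,0.2],[0,0,0],5.5],[[0,0,0.25],[0,0,0],5.5],[[0,0,0.25],[0,0,0],5.5],[[0,0,0.25],[0,0,0],5.5],[[0,0,0.25],[0,0,0],5.5],[[0,0,0.25],[0,0,0],5.5],[[0,0,0.25],[0,0,0],5.5],[[0,0,0.25],[0,0,0],5.5],[[0,0,0.25],[0,0,0],5.5]]'

```text
clock: 15.5
ee_pos: [0.5161, 0.3724, 0.0295]
ee_rot: [[0.999, -0.044, 0.0], [-0.044, -0.999, 0.0], [0.0, -0.0, -1.0]]
contact_force: [-1.8, -0.2, 3.1]
gripper_width: 0.0621
gripper_force: 25.0
```

Resting on the crate floor: the force changed sign at the predicted height. I'll release, then lift.

Emit:
send_rows --series '[[[0,0,0],[0,0,0],6.5],[[0,0,0],[0,0,0],7],[[0,0,0],[0,0,0],7.5],[[0,0,0],[0,0,0],8],[[0,0,0],[0,0,0],8],[[0,0,0],[0,0,0],8],[[0,0,-2],[0,0,0],8],[[0,0,-5],[0,0,0],8],[[0,0,-9],[0,0,0],8],[[0,0,-13],[0,0,0],8]]'

```text
clock: 16.33
ee_pos: [0.5155, 0.3716, 0.1598]
ee_rot: [[0.999, -0.044, -0.001], [-0.044, -0.999, -0.002], [-0.001, 0.002, -1.0]]
contact_force: [0.3, 0.8, 0.4]
gripper_width: 0.0802
gripper_force: 0.0
```

Emit:
send_rows --series '[[[0,3,0],[0,0,0],8],[[0,6,0],[0,0,0],8],[[0,9,0],[0,0,0],8],[[0,12,0],[0,0,0],8],[[0,15,0],[0,0,0],8],[[0,18,0],[0,0,0],8],[[0,20,0],[0,0,0],8],[[0,20,0],[0,0,0],8],[[0,20,0],[0,0,0],8],[[0,20,0],[0,0,0],8]]'

```text
clock: 17.17
ee_pos: [0.5075, 0.1726, 0.1594]
ee_rot: [[0.999, -0.044, 0.001], [-0.044, -0.999, 0.0], [0.001, -0.0, -1.0]]
contact_force: [0.4, -0.1, 0.3]
gripper_width: 0.0802
gripper_force: 0.0
```

```bash
python3 - <<'E'
from h import *
c=env.camera('top'); W=cloud(c); m=casemask(c)&(abs(W[...,0]-.516)<.06)&(abs(W[...,1]-.372)<.06)&(W[...,2]>.02); P=W[m]
print(len(P),[np.round(a,1) for a in cv2.minAreaRect(P[:,:2].astype(np.float32)*1000)],np.percentile(P[:,2],[5,50,95]))
for a in np.arange(.48,.55,.01):
    k=(P[:,0]>=a)&(P[:,0]<a+.01); print(round(a,2),k.sum(),np.median(P[k,2]).round(4))
E
```

```text
286 [array([532.8, 385.2]), array([39.2, 76.5]), np.float64(39.7)] [0.02904022 0.03246534 0.03600312]
0.48 0 nan
0.49 7 0.0319
0.5 24 0.0324
0.51 43 0.0334
0.52 64 0.0327
0.53 81 0.0325
0.54 67 0.0323
0.55 0 nan
  return _methods._mean(a, axis=axis, dtype=dtype,
  ret = ret.dtype.type(ret / rcount)
```

The lid top is flat at 32 mm (6 mm floor plus 26 mm shut case), so it is level and shut. Handing in.

```bash
python3 -c "
from workcell import env
print(env.finish_job())"
```

```text
the job is handed in; nothing more can be done
None
```

The wax is shut in the case, and the case stands level on the crate floor, lowered rather than dropped; the job was handed in at about 17 s of the 64 s allowed, and no verdict came back.

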